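# One turn down on the mould press

### The job

Bring the plate of the mould press down by exactly one full turn of its hand wheel: push the wheel round clockwise, seen from above, by the wooden handle standing up from its rim, until the handle is back where it began. Push the handle with the fingertips or the outside of the fingers, without gripping it and without pushing on the rim or spokes. Leave the other things on the bench where they are and finish clear of the press.

Things in the scene. Friction and masses are not known exactly. Their poses are not given: they have to be found in the camera images.
- wheel_turn (a joint): Angle of the press's hand wheel about its upright axis, rad. It grows as the wheel turns clockwise seen from above (which lowers the plate, 6 mm a turn); 0 when the handle is on the press's -x side. It starts anywhere from -2.6 to 2.6; one turn is 2 pi more than the start. It turns freely from -4 to 12 with no stop, click or spring at one turn; it resists with about 0.15 N m (2 to 3 N at the handle) and stays where it is left.
- wheel_hub (a point): Centre of the hand wheel, on its axis, at the height of the rim's centre line, 130 mm above the bench. The wheel lies level on top of the press: dark steel rim of 14 mm round bar, 150 mm across outside, three straight spokes 12 mm thick, a hub 36 mm across whose middle rises to 19 mm above this point.
- handle_mid (a point): Middle of the upright wooden handle, which stands on the rim at the end of one spoke, 68 mm from the wheel's axis and turning with it. The handle is a round grip 26 mm in diameter; it stands from the rim's top (7 mm above the rim's centre line) to 62 mm above the rim's centre line, i.e. up to 27 mm above this point. It is the only thing that rises more than 20 mm above the wheel.
- press: Bench mould press, fixed to the bench: green base plate 220 mm (x) by 300 mm (y) by 16 mm, origin at the centre of its underside; two steel columns at y = -100 and +100 mm, a green crosshead 56 by 250 mm between them with its top 108 mm above the bench (column nuts to 120 mm), a plaster mould and a moving steel plate below it, the hand wheel above. Its z axis is up and is the wheel's axis.
- wheel: The hand wheel as one piece, turning: origin on its axis at the rim's centre line, z up, the handle along its -x, 68 mm out. In the clockwise turn the handle's trailing side is the one to push on; rim, spokes and hub are not to be pushed on.
- cup: Loose bystander: terracotta cup 54 mm across, 60 mm high, on the press's base plate at its front left corner; origin under its centre.
- weight: Loose bystander: steel weight with a knob, 48 mm across, 48 mm high, on the press's base plate at its back right corner; origin under its centre.
- jar: Loose bystander: lidded jar 64 mm across, 90 mm high, left of the press; origin under its centre.
- rib: Loose bystander: flat wooden shaping rib 100 by 50 by 9 mm, right of the press; origin under its centre.
- brush: Loose bystander: brush lying right of the press; origin under its middle.
- bowl: Loose bystander: white bowl 110 mm across, 50 mm high, right of and behind the press; origin under its centre.
- roller: Loose bystander: wooden roller 26 mm thick, about 160 mm long, lying left of the press; origin under its middle.

How it is judged (in metres and radians):
On the way:
1. the handle passes the far side of its circle from where it began (distance of handle_mid from where it was at the start of the episode above 0.12 m).
At the end, for the whole second after the job is handed in: The wheel is one full turn clockwise from its start, at rest, its handle within 12 mm of where it began; no bystander is more than 30 mm from its place (value of joint wheel_turn between 3.4 and 9.2 rad and distance of handle_mid from where it was at the start of the episode below 0.012 m and velocity of joint wheel_turn between -0.05 and 0.05 rad/s and not (distance of any of cup, weight, jar, rib, brush, bowl, roller from where it was at the start of the episode above 0.03 m)); the robot touches nothing.
It fails at once if the handle is pinched: pressed by the fingers on two opposite sides at once (more than 2 N each) ((contact force between the fingers and handle_lead above 2 N and contact force between the fingers and handle_trail above 2 N) or (contact force between the fingers and handle_inner above 2 N and contact force between the fingers and handle_outer above 2 N)).
It fails at once if the fingers push on the wheel's rim, spokes or hub (more than 5 N) (contact force between the fingers and hub above 5 N or contact force between the fingers and rim0 above 5 N or contact force between the fingers and rim1 above 5 N or contact force between the fingers and rim10 above 5 N or contact force between the fingers and rim11 above 5 N or contact force between the fingers and rim2 above 5 N or contact force between the fingers and rim3 above 5 N or contact force between the fingers and rim4 above 5 N or contact force between the fingers and rim5 above 5 N or contact force between the fingers and rim6 above 5 N or contact force between the fingers and rim7 above 5 N or contact force between the fingers and rim8 above 5 N or contact force between the fingers and rim9 above 5 N or contact force between the fingers and spoke0 above 5 N or contact force between the fingers and spoke1 above 5 N or contact force between the fingers and spoke2 above 5 N).
It fails at once if the wheel is turned far past one turn, or wound back (value of joint wheel_turn above 9.6 rad or value of joint wheel_turn below -3.1 rad).
It fails at once if a bystander is lifted, carried or knocked more than 30 mm from its place (distance of any of cup, weight, jar, rib, brush, bowl, roller from where it was at the start of the episode above 0.03 m).
It also fails if it takes over 48 s, if anything falls off the work surface, if the arm or the gripper's body presses on something with over 40 N, if the wrist force passes 120 N, or if a joint passes its speed limit or range.

### The arm

A 6-joint arm with a two-finger parallel gripper is mounted at the origin on the work surface. World frame = base frame: x ahead of the robot, y to its left, z up, the work surface at z = 0. Lengths are in mm, angles in rad, forces in N, time in s.
With the tool pointing down it reaches from about 350 to 775 mm from the base axis. Payload 7.3 kg.
Tool frame: the origin (TCP) lies at the very end of the fingers, on their centre line; the grasp point (between the pads) lies 19 mm behind it; x points along the fingers, y is the direction in which the jaws open and shut, and the axes are right-handed (so a half turn about x gives the same grasp; the last joint's range is limited). The gripper opens to 92 mm and grips with 3 to 60 N. Pads are 19 mm wide; open, the fingers measure 130 mm over their backs; the gripper's body (75 mm by 190 mm) begins 47 mm behind the grasp point.
Start: joints at [0.965, 0.342, 1.524, -0, 1.275, -0.146], TCP at [232.968, 470.501, 226.741] pointing down, gripper open.
Joint ranges: [-2.53, 2.53], [-0.77, 2.02], [0.04, 2.7], [-1, 4.14], [0.28, 2.66], [-3.11, 3.11]. Speed limits (rad/s): [2.57, 2.57, 3.14, 3.14, 3.14, 3.14].

### API

Orientations are given as [roll, pitch, yaw] about the fixed x, y, z axes, in that order (R = Rz(yaw) Ry(pitch) Rx(roll)).
In Python, from plant import bot gives the robot as it stands.
- The arm moves only by the tool step_arm, never from a script. Its argument "targets" is a list that holds one entry, the list of rows, each a list of 4 numbers: the shift along the tool's x, y, z in m, then the turn about the tool's x in degrees. A call has exactly 5 rows; each row is the pose to reach, as a shift and turn from the pose measured when the call began, along the tool's axes at that moment; what a row does not reach only later rows make up. A row lasts 1/12 s, in which the tool goes at most 41.7 mm and 7.16 degrees, less where a joint would pass 70% of its speed; a pose out of reach is approached as far as the arm can. A call with a gripper value outside its range is refused whole. "jaw" is the closure, from 0 (fully open) to 1 (shut), set as the call begins (left out, the last holds). The fingers move at their own pace and stop on an object; the grip force is fixed at half the most. Time passes only in rows, so rows that repeat a pose let the fingers close, or fill a call up. It gives the time, the measured TCP pose, the force and the opening at its end, in the units of the state.
- bot.get_obs(): the state, without advancing time (a new reading comes with each control period).
- bot.capture(name): name is "scene" or "top" or "wrist"; returns a dict with "color" (480x640x3 uint8, red, green, blue), "depth" (480x640 float32, mm along the optical axis (not along the pixel's ray), 0 where there is no reading), "fov_y" (degrees; the focal length in pixels is half the picture's height over the tangent of half this angle, whatever the lens; pixels are square), "cx", "cy" (the principal point, pixels), "dist_coeffs" ([k1, k2, p1, p2, k3] as OpenCV has them; the pictures are not rectified), "rvec" (rotation vector, rad) and "tvec" (3), from world to camera coordinates, as OpenCV has them. Camera axes: x right, y down, z forward; pixel columns grow to the right and rows downward; lengths in mm; the calibration is good to about 2 mm. A picture is of the moment at which its call begins.
- bot.close_job(): hands the job in, once; it reports no verdict.
The state is a dict: "time": time; "joint_positions": joint angles; "dq": joint speeds; "tau": joint torques, N m; "tool_pos": TCP position; "tcp_rot": TCP orientation; "contact_force": force on the tool from outside, world axes, zero at the start; "moment": the same for the moment, N m; "grip_width": finger opening in mm.
Only numpy, scipy, OpenCV 4.12 (cv2) and the standard library are available. Lean on these libraries where they do the work, as an engineer would, in place of code of your own. Each camera call takes 0.05 s, during which the arm holds its last target. There are 200 camera calls.

## Working session

There is one attempt and no reset: what is moved stays moved. The work goes in short steps, Python scripts to look and compute and a tool call to move; the robot and the scene stay as the last step left them, time stands still between calls to the robot, and variables do not carry over. Pictures are saved under pics/ and viewed, about 8 in all and at most 12, crops included, and the job is handed in when it is done.

Besides the shell and the picture viewer there is one more tool, called after "Request:" as name(argument=value, ...), one argument or row to a line, values as JSON. step_arm: Moves the arm, as the interface text tells. Its arguments: {"type":"object","properties":{"targets":{"type":"array","items":{"type":"array","items":{"type":"array","items":{"type":"number"}}}},"jaw":{"type":"number"}},"required":["targets"]}

```bash
mkdir -p pics; ls
python3 - <<'E'
from plant import bot
import cv2,numpy as np
print(bot.get_obs())
for n in("scene","top"):
    c=bot.capture(n); cv2.imwrite(f"pics/{n}0.png",c["color"][:,:,::-1]); np.savez(f"{n}0.npz",**c)
    print(n,c["fov_y"],c["cx"],c["cy"],c["dist_coeffs"],c["rvec"],c["tvec"])
E
```

```text
pics
{'time': 0.0, 'joint_positions': array([ 9.65038701e-01,  3.42748904e-01,  1.52501439e+00, -7.57239271e-06,
        1.27537707e+00, -1.45991334e-01]), 'dq': array([ 5.02306670e-04, -5.58624739e-04, -6.59597542e-05,  1.23624208e-03,
       -2.82057891e-03, -5.52759050e-05]), 'tau': array([ 1.10000976e-03, -4.31248963e+01, -2.44220209e+01,  7.19032134e-02,
        5.61976992e-02, -1.76729714e-04]), 'tool_pos': array([232.71078396, 470.16068626, 226.03228524]), 'tcp_rot': array([-1.71210919,  1.5692486 , -2.17187328]), 'contact_force': array([-0.35748298, -0.17675578, -0.10164596]), 'moment': array([-0.0254844 ,  0.01559267, -0.02471817]), 'grip_width': 92.01625471871496}
scene 46.48252042607079 326.7776111375579 242.24002247908894 [0.03487456 0.         0.         0.         0.        ] [ 0.97969131  2.31767298 -1.16121506] [ 379.28962739 -156.96494439 1700.06303834]
top 50.51946696413296 307.14567039697585 238.85614270115096 [-0.13234318  0.          0.          0.          0.        ] [ 2.14459699 -2.11327177  0.17852267] [  36.34574464  608.47244912 1091.39605865]
```

View pics/top0.png

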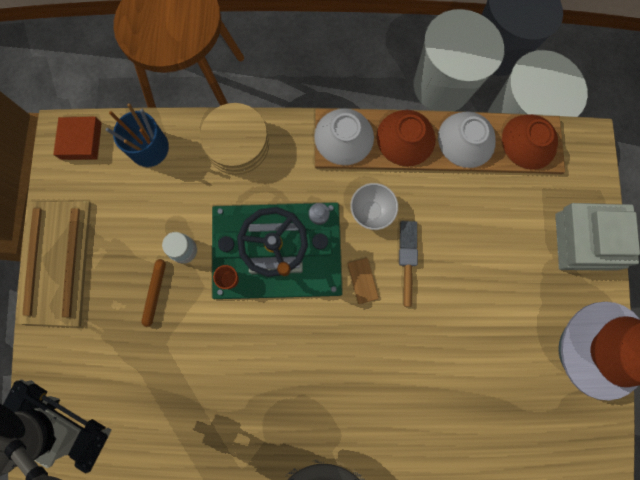

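View pics/scene0.png

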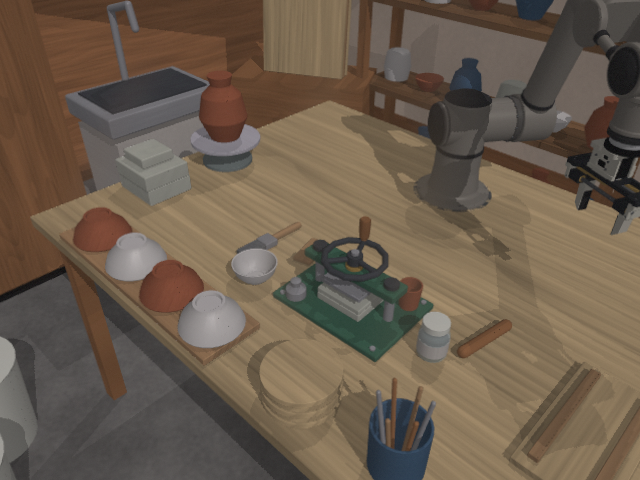

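The top view shows the hub near (273,242) and the handle's top near (283,268), on the robot's side of the wheel. I'll measure both from the depth.

```bash
cat > h.py <<'E'
import cv2,numpy as np
def cam(c):
    f=240/np.tan(np.radians(float(c["fov_y"]))/2)
    K=np.array([[f,0,float(c["cx"])],[0,f,float(c["cy"])],[0,0,1]])
    R=cv2.Rodrigues(np.array(c["rvec"],float))[0]; return K,np.array(c["dist_coeffs"],float),R,np.array(c["tvec"],float).ravel()
def rays(c,px):
    K,d,R,t=cam(c); n=cv2.undistortPoints(np.array(px,float).reshape(-1,1,2),K,d)[:,0]
    return -R.T@t, np.c_[n,np.ones(len(n))]@R      # z-normalised
def plane(c,px,z):
    o,d=rays(c,px); return o+d*((z-o[2])/d[:,2])[:,None]
def cloud(c):
    v,u=np.mgrid[:480,:640]; o,d=rays(c,np.c_[u.ravel(),v.ravel()])
    P=(o+d*c["depth"].reshape(-1,1)).reshape(480,640,3); P[c["depth"]==0]=np.nan; return P
def circ(p):
    A=np.c_[2*p,np.ones(len(p))]; s=np.linalg.lstsq(A,(p**2).sum(1),rcond=None)[0]
    return s[:2],np.sqrt(s[2]+s[:2]@s[:2])
E
cat > m.py <<'E'
from h import *
import sys
def measure(c,hub0=None):
    P=cloud(c); z=P[...,2]; col=c["color"].astype(int)
    rg=(P[...,0]>330)&(P[...,0]<720)&(P[...,1]>-100)&(P[...,1]<280)
    hm=rg&(z>155)&(z<205)&(col[...,0]>col[...,2]+40)
    rim=rg&(z>124)&(z<142)&(col.max(2)<110)
    r=P[rim][:,:2]; c0,_=circ(r)
    for _ in range(8):
        d=np.linalg.norm(r-c0,axis=1); k=(d>58)&(d<80); c0,R=circ(r[k])
    return c0,R,k.sum(),hm.sum(),P[hm]
if __name__=="__main__":
    for n in("scene","top"):
        c=np.load(n+"0.npz"); c0,R,k,nh,H=measure(c)
        print(n,"hub",c0,R,k,"handle",nh,H.mean(0),H.min(0),H.max(0))
        P=cloud(c); h=H[H[:,2]>186]; print(len(h),h.mean(0))
E
python3 m.py
```

```text
scene hub [592.83906765 120.12784664] 66.43932319390815 1009 handle 160 [531.66912624  96.08022852 178.91154975] [516.89529004  78.37533706 155.04618535] [540.54507951 105.13810065 195.00885658]
65 [529.74136946  92.62723332 190.31930928]
top hub [588.05217371 117.24276525] 66.5712390704702 1249 handle 117 [524.89947602  90.30960595 191.17496729] [514.0968209   79.06678942 178.41979535] [537.11623216 100.71019713 196.96884448]
110 [525.53735348  90.37955664 191.67743414]
```

```bash
cat > plan.py <<'E'
import numpy as np
from scipy.spatial.transform import Rotation as Ro
from scipy.optimize import brentq
from plant import bot
hub=np.array([588.,117.4]); H0=np.array([525.4,90.4]); r=68.
th0=np.degrees(np.arctan2(*(H0-hub)[::-1]))%360
def R(): return Ro.from_euler('xyz',bot.get_obs()["tcp_rot"]).as_matrix()
def tool_at(prog,gap=0.,Rm=None):
    """TCP xy that holds handle at prog deg clockwise of start, pushing along tangent"""
    Rm=R() if Rm is None else Rm
    Y,Z=Rm[:2,1],Rm[:2,2]; a=np.radians(th0-prog)
    h=hub+r*np.array([np.cos(a),np.sin(a)]); t=np.array([np.sin(a),-np.cos(a)])
    s=19*np.tanh(4*(t@Y))*Y+9.5*np.tanh(4*(t@Z))*Z
    def dist(k):
        q=h-(h-s-k*t); q=np.array([q@Y,q@Z]); e=np.abs(q)-[19,9.5]
        return np.linalg.norm(np.maximum(e,0))-13-gap
    return h-s-brentq(dist,0,60)*t
def shift(p,Rm=None,p0=None):
    o=bot.get_obs(); Rm=R() if Rm is None else Rm
    return Rm.T@(np.array(p)-(o["tool_pos"] if p0 is None else p0))/1000
E
python3 - <<'E'
from plan import *
np.set_printoptions(precision=3,suppress=True)
Rm=R(); print(th0,np.linalg.norm(H0-hub),"\n",Rm)
for g in(0,15):print(g,tool_at(0,g))
a=tool_at(0,15); print(shift([*a,240]),"then down to 158")
for p in range(0,361,30): print(p,tool_at(p))
E
```

```text
203.33101503789607 68.17448202956882 
 [[-0.001  0.444  0.896]
 [-0.001  0.896 -0.444]
 [-1.    -0.001 -0.   ]]
0 [530.914  57.344]
15 [536.855  43.57 ]
[-0.014 -0.247  0.462] then down to 158
0 [530.914  57.344]
30 [517.919  91.322]
60 [511.897 132.977]
90 [532.198 161.856]
120 [566.5   175.864]
150 [614.683 194.522]
180 [645.086 177.456]
210 [658.081 143.478]
240 [664.103 101.823]
270 [643.802  72.944]
300 [609.5    58.936]
330 [561.317  40.278]
360 [530.914  57.344]
```

Request:
step_arm(
  targets=[
    [[-0.003, -0.01, 0.02, 0], [-0.006, -0.027, 0.05, 0], [-0.01, -0.046, 0.085, 0], [-0.014, -0.064, 0.12, 0], [-0.014, -0.082, 0.154, 0]],
  ],
  jaw=1,
)

```text
time: 0.52
tool_pos: [335.1, 327.0, 240.6]
tcp_rot: [-1.303, 1.57, -1.762]
contact_force: [0.9, 0.0, -1.1]
grip_width: 62.7
```

Request:
step_arm(
  targets=[
    [[0, -0.018, 0.034, 0], [0, -0.036, 0.068, 0], [0, -0.053, 0.1, 0], [0, -0.07, 0.13, 0], [0, -0.082, 0.154, 0]],
  ],
)

```text
time: 0.93
tool_pos: [437.7, 182.9, 240.5]
tcp_rot: [-1.519, 1.569, -1.979]
contact_force: [-0.2, 0.4, -0.2]
grip_width: 29.6
```

Request:
step_arm(
  targets=[
    [[0, -0.018, 0.034, 0], [0, -0.036, 0.068, 0], [0, -0.053, 0.1, 0], [0, -0.07, 0.13, 0], [0, -0.08, 0.15, 0]],
  ],
)

```text
time: 1.35
tool_pos: [537.8, 41.6, 240.1]
tcp_rot: [-1.578, 1.568, -2.04]
contact_force: [-0.6, 0.5, -0.6]
grip_width: 1.1
```

Run:
```python
from plan import *
np.set_printoptions(precision=3,suppress=True)
o=bot.get_obs(); print(o); print(R()); print(shift([*tool_at(0,15),240]))
import cv2
c=bot.capture("wrist"); cv2.imwrite("pics/w1.png",c["color"][:,:,::-1])
np.savez("w1.npz",**c)
```

```text
{'time': 1.35, 'joint_positions': array([-0.064,  0.359,  1.461, -0.002,  1.323, -1.172]), 'dq': array([-0.36 ,  0.249, -0.37 ,  0.018,  0.134, -0.358]), 'tau': array([  0.735, -45.7  , -23.77 ,  -0.148,  -0.022,   0.203]), 'tool_pos': array([537.776,  41.606, 240.073]), 'tcp_rot': array([-1.578,  1.568, -2.04 ]), 'contact_force': array([-0.597,  0.458, -0.557]), 'moment': array([0.043, 0.012, 0.018]), 'grip_width': 1.052493384554474}
[[-0.001  0.446  0.895]
 [-0.002  0.895 -0.446]
 [-1.    -0.002 -0.   ]]
[ 0.     0.001 -0.002]
```

View pics/w1.png

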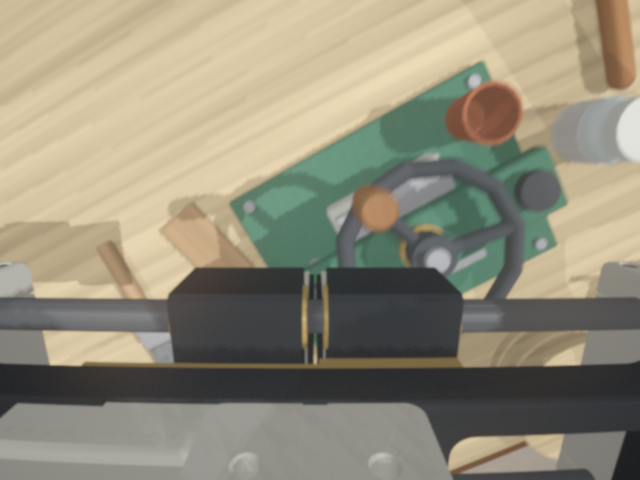

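The wrist view shows the handle's top near (377,208), the hub near (433,258), and the closed fingers at (170–460, 270–360). I'll re-measure the handle and the finger section from this view.

Run:
```python
from plan import *; from h import *; from m import measure
np.set_printoptions(precision=1,suppress=True)
c=np.load("w1.npz"); P=cloud(c); 
K,d,Rc,t=cam(c); 
tcp=np.array([537.8,41.6,240.1]); print("tcp px",cv2.projectPoints(tcp.reshape(1,3),c["rvec"].astype(float),t,K,d)[0].ravel())
Rm=R(); L=(P-tcp)@Rm
for v in(275,290,305,330,355): print(v,[ (u,L[v,u].round(0)) for u in(180,240,300,315,330,400,450)])
col=c["color"].astype(int)
hm=(P[...,2]>183)&(P[...,2]<200)&(col[...,0]>col[...,2]+40)
print("handle top",hm.sum(),P[hm].mean(0),P[hm].min(0),P[hm].max(0))
print(measure(c)[:3])
```

```text
tcp px [315.2 293.9]
275 [(180, array([ 239., -158.,   76.])), (240, array([-79., -18., -37.])), (300, array([-78.,  -4., -37.])), (315, array([131.,   0.,  37.])), (330, array([-78.,   3., -37.])), (400, array([-78.,  20., -37.])), (450, array([221., 152.,  69.]))]
290 [(180, array([-87., -29., -37.])), (240, array([-87., -16., -37.])), (300, array([-87.,  -4., -37.])), (315, array([120.,   0.,  46.])), (330, array([-86.,   3., -37.])), (400, array([-87.,  18., -37.])), (450, array([-88.,  28., -37.]))]
305 [(180, array([-91., -28., -35.])), (240, array([-90., -16., -35.])), (300, array([-92.,  -3., -36.])), (315, array([-83.,  -0., -31.])), (330, array([-91.,   3., -35.])), (400, array([-90.,  17., -35.])), (450, array([-90.,  28., -35.]))]
330 [(180, array([-91., -29., -29.])), (240, array([-91., -16., -29.])), (300, array([-91.,  -3., -30.])), (315, array([-82.,  -0., -25.])), (330, array([-91.,   3., -30.])), (400, array([-90.,  18., -29.])), (450, array([-91.,  28., -29.]))]
355 [(180, array([-90., -29., -23.])), (240, array([-91., -16., -23.])), (300, array([-90.,  -4., -23.])), (315, array([240.,   1., 181.])), (330, array([-89.,   3., -23.])), (400, array([-91.,  18., -24.])), (450, array([-91.,  29., -23.]))]
handle top 1365 [524.2  88.6 191.4] [512.3  77.  183. ] [537.8 100.2 194.8]
(array([585.1, 115.9]), np.float64(65.27086040870739), np.int64(5029))
```

Request:
step_arm(
  targets=[
    [[0.015, 0, 0, 0], [0.035, 0, -0.001, 0], [0.055, 0.001, -0.002, 0], [0.072, 0.001, -0.002, 0], [0.082, 0.001, -0.002, 0]],
  ],
)

```text
time: 1.82
tool_pos: [537.0, 41.1, 155.5]
tcp_rot: [-1.915, 1.566, -2.379]
contact_force: [0.3, -0.2, -0.6]
grip_width: 0.5
```

```bash
sed -i 's/588.,117.4/587.5,117.0/; s/525.4,90.4/525.2,90.0/' plan.py
cat > rows.py <<'E'
from plan import *
import sys
def main(start,step,n):
    o=bot.get_obs(); Rm=R(); p=o["tool_pos"].copy()
    print("now",o["time"],o["tool_pos"].round(1),o["contact_force"].round(1),o["grip_width"].round(1))
    first=p.copy()
    for k in range(n):
        rows=[]
        for i in range(1,6):
            q=np.array([*tool_at(start+step*(5*k+i),0,Rm),158])
            rows.append([round(float(x),3)+0 for x in Rm.T@(q-first)/1000]+[0])
        print(start+step*5*(k+1),q.round(0),"[",rows,"]"); first=q
main(*map(float,sys.argv[1:3]),int(sys.argv[3]))
E
python3 rows.py -12 5 3
```

```text
Traceback (most recent call last):
  File "rows.py", line 13, in <module>
    main(*map(float,sys.argv[1:3]),int(sys.argv[3]))
    ~~~~^^^^^^^^^^^^^^^^^^^^^^^^^^^^^^^^^^^^^^^^^^^^
  File "rows.py", line 5, in main
    print("now",o["time"],o["tool_pos"].round(1),o["contact_force"].round(1),o["grip_width"].round(1))
                                                                             ^^^^^^^^^^^^^^^^^^^^^
AttributeError: 'float' object has no attribute 'round'
```

```bash
sed -i 's/,o\["grip_width"\].round(1)//' rows.py; python3 rows.py -12 5 3
```

```text
now 1.8167 [537.   41.1 155.5] [ 0.3 -0.2 -0.6]
13.0 [523.  71. 158.] [ [[-0.002, 0.008, -0.005, 0], [-0.002, 0.01, -0.011, 0], [-0.002, 0.013, -0.016, 0], [-0.002, 0.016, -0.021, 0], [-0.003, 0.02, -0.026, 0]] ]
38.0 [516. 101. 158.] [ [[0.0, 0.004, -0.004, 0], [0.0, 0.009, -0.009, 0], [0.0, 0.014, -0.012, 0], [0.0, 0.019, -0.016, 0], [0.0, 0.024, -0.02, 0]] ]
63.0 [512. 136. 158.] [ [[0.0, 0.006, -0.004, 0], [0.0, 0.012, -0.009, 0], [0.0, 0.018, -0.013, 0], [0.0, 0.024, -0.017, 0], [0.0, 0.029, -0.019, 0]] ]
```

Request:
step_arm(
  targets=[
    [[-0.002, 0.008, -0.005, 0], [-0.002, 0.01, -0.011, 0], [-0.002, 0.013, -0.016, 0], [-0.002, 0.016, -0.021, 0], [-0.002, 0.02, -0.026, 0]],
  ],
)

```text
time: 2.23
tool_pos: [522.9, 71.0, 158.5]
tcp_rot: [-1.401, 1.567, -1.865]
contact_force: [2.2, -2.1, 0.1]
grip_width: 0.5
```

Request:
step_arm(
  targets=[
    [[0, 0.004, -0.004, 0], [0, 0.009, -0.009, 0], [0, 0.014, -0.012, 0], [0, 0.019, -0.016, 0], [0, 0.024, -0.02, 0]],
  ],
)

```text
time: 2.65
tool_pos: [515.8, 102.1, 158.7]
tcp_rot: [-1.268, 1.567, -1.732]
contact_force: [-0.2, -2.9, -0.0]
grip_width: 0.6
```

```bash
cat > look.py <<'E'
from plan import *; from h import *
def look(name="top"):
    c=bot.capture(name); P=cloud(c); col=c["color"].astype(int)
    d=np.linalg.norm(P[...,:2]-hub,axis=2)
    hm=(P[...,2]>180)&(P[...,2]<202)&(col[...,0]>col[...,2]+40)&(d<95)
    if hm.sum()<8: print(name,"handle hidden",hm.sum()); return c
    h=P[hm].mean(0)[:2]
    print(name,hm.sum(),"handle",h.round(1),"r",np.linalg.norm(h-hub).round(1),"prog",((th0-np.degrees(np.arctan2(*(h-hub)[::-1])))%360).round(1),"from start",(h-H0).round(1)); return c
if __name__=="__main__":
    import sys
    for n in("top","scene","wrist"):
        c=look(n)
        if len(sys.argv)>1: cv2.imwrite(f"pics/{n}{sys.argv[1]}.png",c["color"][:,:,::-1])
E
python3 look.py 2; python3 rows.py 38 6 3
```

```text
top handle hidden 0
scene 13 handle [530.1 146.4] r 64.5 prog 50.6 from start [ 4.9 56.4]
wrist 36 handle [510.2 140.2] r 80.7 prog 40.1 from start [-15.   50.2]
now 2.8 [515.6 102.3 158.3] [ 0.4 -0.  -0.1]
68.0 [514. 142. 158.] [ [[0.0, 0.006, -0.005, 0], [0.0, 0.013, -0.01, 0], [0.0, 0.02, -0.015, 0], [0.0, 0.027, -0.018, 0], [0.0, 0.035, -0.019, 0]] ]
98.0 [540. 166. 158.] [ [[0.0, 0.007, 0.001, 0], [0.0, 0.014, 0.002, 0], [0.0, 0.021, 0.005, 0], [0.0, 0.028, 0.008, 0], [0.0, 0.034, 0.012, 0]] ]
128.0 [577. 179. 158.] [ [[0.0, 0.006, 0.005, 0], [0.0, 0.011, 0.01, 0], [0.0, 0.016, 0.015, 0], [0.0, 0.022, 0.021, 0], [0.0, 0.028, 0.028, 0]] ]
```

View pics/wrist2.png

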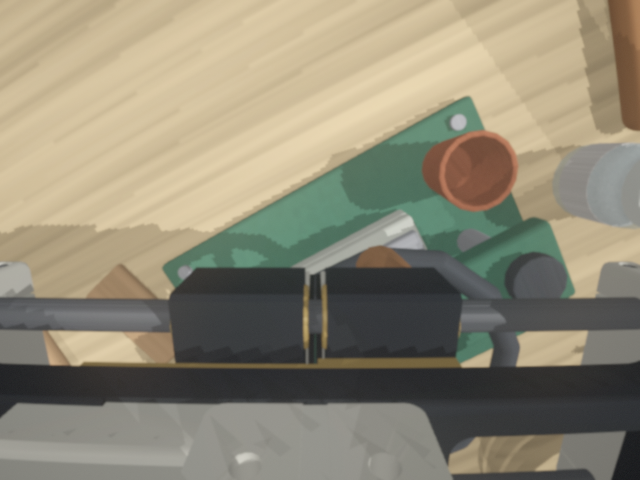

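The handle, at about (383,260), has been pushed ahead of the fingers with about 3 N, as planned. I'll carry on.

Request:
step_arm(
  targets=[
    [[0, 0.006, -0.005, 0], [0, 0.013, -0.01, 0], [0, 0.02, -0.015, 0], [0, 0.027, -0.018, 0], [0, 0.035, -0.019, 0]],
  ],
)

```text
time: 3.22
tool_pos: [513.9, 142.9, 158.2]
tcp_rot: [-1.611, 1.567, -2.073]
contact_force: [-0.0, -3.8, -1.1]
grip_width: 0.2
```

Request:
step_arm(
  targets=[
    [[0, 0.007, 0.001, 0], [0, 0.014, 0.002, 0], [0, 0.021, 0.005, 0], [0, 0.028, 0.008, 0], [0, 0.034, 0.012, 0]],
  ],
)

```text
time: 3.63
tool_pos: [540.1, 168.7, 157.9]
tcp_rot: [-1.822, 1.567, -2.284]
contact_force: [-1.8, -0.2, 1.7]
grip_width: 0.1
```

Request:
step_arm(
  targets=[
    [[0, 0.006, 0.005, 0], [0, 0.011, 0.01, 0], [0, 0.016, 0.015, 0], [0, 0.022, 0.021, 0], [0, 0.028, 0.028, 0]],
  ],
)

```text
time: 4.05
tool_pos: [578.0, 181.7, 157.5]
tcp_rot: [-2.035, 1.566, -2.497]
contact_force: [-2.3, -0.6, 0.0]
grip_width: 0.5
```

```bash
python3 look.py 3; python3 rows.py 128 6 3
```

```text
top handle hidden 0
scene handle hidden 3
wrist handle hidden 0
now 4.2 [578.6 181.5 157.6] [ 0.6 -0.5 -0.3]
158.0 [624. 194. 158.] [ [[0.0, 0.005, 0.007, 0], [0.0, 0.014, 0.014, 0], [-0.001, 0.023, 0.021, 0], [-0.001, 0.029, 0.028, 0], [-0.001, 0.031, 0.035, 0]] ]
188.0 [650. 169. 158.] [ [[0.0, 0.0, 0.007, 0], [0.0, -0.001, 0.014, 0], [0.0, -0.004, 0.021, 0], [0.0, -0.007, 0.028, 0], [0.0, -0.011, 0.034, 0]] ]
218.0 [659. 133. 158.] [ [[0.0, -0.005, 0.006, 0], [0.0, -0.01, 0.011, 0], [0.0, -0.015, 0.016, 0], [0.0, -0.021, 0.02, 0], [0.0, -0.028, 0.025, 0]] ]
```

Request:
step_arm(
  targets=[
    [[0, 0.005, 0.007, 0], [0, 0.014, 0.014, 0], [0, 0.023, 0.021, 0], [0, 0.029, 0.028, 0], [0, 0.031, 0.035, 0]],
  ],
)

```text
time: 4.62
tool_pos: [623.3, 194.2, 157.1]
tcp_rot: [-2.063, 1.567, -2.525]
contact_force: [-4.0, 0.4, -0.3]
grip_width: 0.5
```

Request:
step_arm(
  targets=[
    [[0, 0, 0.007, 0], [0, -0.001, 0.014, 0], [0, -0.004, 0.021, 0], [0, -0.007, 0.028, 0], [0, -0.011, 0.034, 0]],
  ],
)

```text
time: 5.03
tool_pos: [649.5, 168.6, 157.1]
tcp_rot: [-2.051, 1.567, -2.513]
contact_force: [-1.5, 2.3, -0.8]
grip_width: 1.0
```

Request:
step_arm(
  targets=[
    [[0, -0.005, 0.006, 0], [0, -0.01, 0.011, 0], [0, -0.015, 0.016, 0], [0, -0.021, 0.02, 0], [0, -0.028, 0.025, 0]],
  ],
)

```text
time: 5.45
tool_pos: [659.7, 131.8, 157.4]
tcp_rot: [-1.964, 1.568, -2.426]
contact_force: [0.6, 3.0, 0.0]
grip_width: 0.3
```

```bash
python3 look.py 4; python3 rows.py 218 6 3
```

```text
top handle hidden 0
scene handle hidden 0
wrist handle hidden 0
now 5.6 [659.8 131.  157.4] [-0.1  0.7  0.7]
248.0 [661.  92. 158.] [ [[-0.001, -0.006, 0.004, 0], [-0.001, -0.013, 0.01, 0], [-0.001, -0.02, 0.014, 0], [0.0, -0.027, 0.017, 0], [0.0, -0.034, 0.018, 0]] ]
278.0 [635.  68. 158.] [ [[0.0, -0.007, -0.001, 0], [0.0, -0.014, -0.002, 0], [0.0, -0.021, -0.005, 0], [0.0, -0.028, -0.008, 0], [0.0, -0.034, -0.012, 0]] ]
308.0 [598.  55. 158.] [ [[0.0, -0.006, -0.005, 0], [0.0, -0.011, -0.01, 0], [0.0, -0.016, -0.015, 0], [0.0, -0.022, -0.021, 0], [0.0, -0.028, -0.028, 0]] ]
```

View pics/scene4.png

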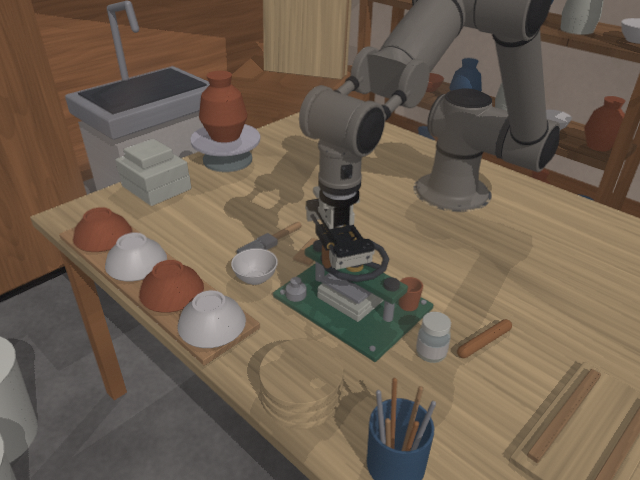

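The handle shows at (323,255), ahead of the fingers on the press's right-hand side. The bystanders look untouched, so I'll continue.

Request:
step_arm(
  targets=[
    [[0, -0.006, 0.004, 0], [0, -0.013, 0.01, 0], [0, -0.02, 0.014, 0], [0, -0.027, 0.017, 0], [0, -0.034, 0.018, 0]],
  ],
)

```text
time: 6.02
tool_pos: [660.7, 91.7, 157.4]
tcp_rot: [-1.777, 1.567, -2.241]
contact_force: [0.7, 2.8, 0.0]
grip_width: 0.3
```

Request:
step_arm(
  targets=[
    [[0, -0.007, -0.001, 0], [0, -0.014, -0.002, 0], [0, -0.021, -0.005, 0], [0, -0.028, -0.008, 0], [0, -0.034, -0.012, 0]],
  ],
)

```text
time: 6.43
tool_pos: [634.4, 65.8, 157.7]
tcp_rot: [-1.517, 1.567, -1.981]
contact_force: [2.3, 2.3, 0.3]
grip_width: 0.3
```

Request:
step_arm(
  targets=[
    [[0, -0.006, -0.005, 0], [0, -0.011, -0.01, 0], [0, -0.016, -0.015, 0], [0, -0.022, -0.021, 0], [0, -0.028, -0.028, 0]],
  ],
)

```text
time: 6.85
tool_pos: [596.6, 52.7, 158.0]
tcp_rot: [-1.097, 1.567, -1.56]
contact_force: [3.8, -0.0, 0.0]
grip_width: 0.3
```

```bash
python3 look.py 5; python3 rows.py 308 4 2
```

```text
top 24 handle [560.9  56.3] r 66.3 prog 317.1 from start [ 35.7 -33.7]
scene handle hidden 0
wrist 2550 handle [562.1  56. ] r 66.0 prog 316.1 from start [ 36.9 -34. ]
now 7.0 [596.   52.9 158. ] [ 0.3  0.3 -0.7]
328.0 [564.  41. 158.] [ [[0.0, -0.002, -0.004, 0], [0.0, -0.008, -0.009, 0], [0.0, -0.014, -0.014, 0], [0.0, -0.02, -0.019, 0], [0.0, -0.025, -0.023, 0]] ]
348.0 [540.  46. 158.] [ [[0.0, -0.003, -0.005, 0], [0.0, -0.006, -0.009, 0], [0.0, -0.007, -0.014, 0], [0.0, -0.006, -0.019, 0], [0.0, -0.006, -0.024, 0]] ]
```

Request:
step_arm(
  targets=[
    [[0, -0.002, -0.004, 0], [0, -0.008, -0.009, 0], [0, -0.014, -0.014, 0], [0, -0.02, -0.019, 0], [0, -0.025, -0.023, 0]],
  ],
)

```text
time: 7.42
tool_pos: [563.5, 40.5, 158.2]
tcp_rot: [-1.616, 1.567, -2.081]
contact_force: [3.4, 1.9, -0.1]
grip_width: 0.2
```

```bash
python3 look.py 6; python3 rows.py 328 3 2
```

```text
top 22 handle [538.7  64.8] r 71.4 prog 336.5 from start [ 13.5 -25.2]
scene handle hidden 0
wrist 2406 handle [540.7  65. ] r 70.0 prog 335.4 from start [ 15.5 -25. ]
now 7.5667 [563.2  40.5 158. ] [ 0.3 -0.6 -0.5]
343.0 [545.  43. 158.] [ [[0.0, -0.002, -0.003, 0], [0.0, -0.004, -0.006, 0], [0.0, -0.005, -0.01, 0], [0.0, -0.006, -0.013, 0], [0.0, -0.006, -0.017, 0]] ]
358.0 [532.  55. 158.] [ [[0.0, 0.0, -0.004, 0], [0.0, 0.001, -0.007, 0], [0.0, 0.002, -0.011, 0], [0.0, 0.003, -0.014, 0], [0.0, 0.005, -0.017, 0]] ]
```

Request:
step_arm(
  targets=[
    [[0, -0.002, -0.003, 0], [0, -0.004, -0.006, 0], [0, -0.005, -0.01, 0], [0, -0.006, -0.013, 0], [0, -0.006, -0.017, 0]],
  ],
)

```text
time: 7.98
tool_pos: [545.1, 42.6, 158.2]
tcp_rot: [-1.829, 1.565, -2.294]
contact_force: [2.9, -0.2, -0.5]
grip_width: 0.3
```

```bash
python3 look.py 7; python3 rows.py 343 2 1
```

```text
top handle hidden 3
scene handle hidden 0
wrist 2035 handle [527.6  76.6] r 72.2 prog 349.5 from start [  2.4 -13.4]
now 8.1333 [544.5  43.  158. ] [-0.6  0.5 -0.2]
353.0 [536.  50. 158.] [ [[0.0, 0.0, -0.002, 0], [0.0, 0.001, -0.004, 0], [0.0, 0.001, -0.006, 0], [0.0, 0.002, -0.009, 0], [0.0, 0.003, -0.011, 0]] ]
```

Request:
step_arm(
  targets=[
    [[0, 0, -0.002, 0], [0, 0.001, -0.004, 0], [0, 0.001, -0.006, 0], [0, 0.002, -0.009, 0], [0, 0.003, -0.011, 0]],
  ],
)

```text
time: 8.55
tool_pos: [535.7, 50.7, 158.0]
tcp_rot: [-2.077, 1.564, -2.542]
contact_force: [1.5, -1.7, -0.4]
grip_width: 0.4
```

```bash
python3 look.py 8; python3 rows.py 353 1 1
```

```text
top handle hidden 0
scene handle hidden 0
wrist 1723 handle [520.5  86.1] r 73.8 prog 358.7 from start [-4.7 -3.9]
now 8.7 [535.5  50.9 158. ] [ 1.  -1.5 -0. ]
358.0 [532.  55. 158.] [ [[0.0, 0.0, -0.001, 0], [0.0, 0.0, -0.002, 0], [0.0, 0.001, -0.003, 0], [0.0, 0.001, -0.004, 0], [0.0, 0.002, -0.005, 0]] ]
```

View pics/wrist8.png

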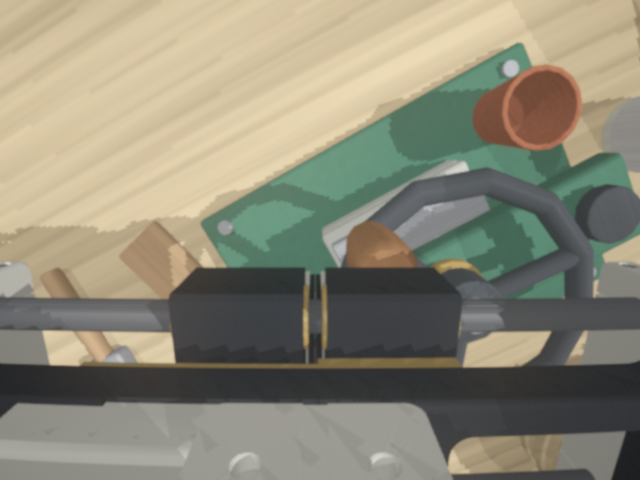

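The handle at (380,250) is almost home but partly hidden by the gripper. I'll back off, rise and measure it in clear view.

Request:
step_arm(
  targets=[
    [[0, -0.005, 0.005, 0], [0, -0.012, 0.012, 0], [0, -0.018, 0.018, 0], [0, -0.018, 0.018, 0], [-0.02, -0.018, 0.018, 0]],
  ],
)

```text
time: 9.12
tool_pos: [541.8, 26.0, 174.8]
tcp_rot: [-2.483, 1.557, -2.948]
contact_force: [-0.7, 0.8, -0.2]
grip_width: 0.6
```

Request:
step_arm(
  targets=[
    [[-0.02, 0, 0, 0], [-0.045, 0, 0, 0], [-0.06, 0, 0, 0], [-0.065, 0, 0, 0], [-0.065, 0, 0, 0]],
  ],
)

```text
time: 9.53
tool_pos: [543.3, 25.9, 240.8]
tcp_rot: [-2.43, 1.559, -2.896]
contact_force: [-0.9, 1.2, -0.1]
grip_width: 0.3
```

```bash
python3 look.py 9
python3 - <<'E'
from plan import *
print(bot.get_obs()["tool_pos"].round(1))
E
```

```text
top 118 handle [528.4  84.3] r 67.6 prog 354.5 from start [ 3.2 -5.7]
scene 92 handle [533.6  87.5] r 61.4 prog 354.8 from start [ 8.4 -2.5]
wrist 1533 handle [526.7  83.4] r 69.5 prog 354.5 from start [ 1.5 -6.6]
[542.   26.1 238.3]
```

The handle is 6.8 mm short, which is within tolerance. One small nudge of about 6 mm will centre it.

Request:
step_arm(
  targets=[
    [[0.02, 0, 0, 0], [0.045, 0, 0, 0], [0.065, 0, 0, 0], [0.078, 0, 0, 0], [0.08, 0, 0, 0]],
  ],
)

```text
time: 10.1
tool_pos: [538.4, 26.1, 154.5]
tcp_rot: [-2.605, 1.547, -3.071]
contact_force: [0.7, -0.6, -0.6]
grip_width: 0.1
```

Request:
step_arm(
  targets=[
    [[0, 0.007, -0.006, 0], [0, 0.013, -0.011, 0], [0, 0.018, -0.016, 0], [0, 0.02, -0.019, 0], [0, 0.022, -0.0215, 0]],
  ],
)

```text
time: 10.52
tool_pos: [528.8, 55.8, 155.2]
tcp_rot: [-2.559, 1.548, -3.023]
contact_force: [-1.0, -3.5, -0.6]
grip_width: 0.4
```

Request:
step_arm(
  targets=[
    [[0, -0.005, 0.005, 0], [0, -0.012, 0.012, 0], [0, -0.02, 0.02, 0], [0, -0.02, 0.02, 0], [-0.02, -0.02, 0.02, 0]],
  ],
)

```text
time: 10.93
tool_pos: [536.6, 27.8, 172.0]
tcp_rot: [-2.61, 1.541, -3.078]
contact_force: [-0.4, 0.3, 0.4]
grip_width: 0.4
```

Request:
step_arm(
  targets=[
    [[-0.025, 0, 0, 0], [-0.055, 0, 0, 0], [-0.08, 0, 0, 0], [-0.09, 0, 0, 0], [-0.09, 0, 0, 0]],
  ],
)

```text
time: 11.35
tool_pos: [540.5, 27.4, 264.4]
tcp_rot: [-2.588, 1.546, -3.056]
contact_force: [-0.3, -0.2, -0.1]
grip_width: 0.9
```

```bash
python3 look.py 10
python3 - <<'E'
from plan import *
print(bot.get_obs()["tool_pos"].round(1))
E
```

```text
top 120 handle [525.2  90.2] r 67.8 prog 0.2 from start [-0.   0.2]
scene 88 handle [530.6  93.5] r 61.6 prog 1.0 from start [5.4 3.5]
wrist 1238 handle [523.9  89.1] r 69.5 prog 359.8 from start [-1.3 -0.9]
[538.5  27.8 260.3]
```

View pics/top10.png

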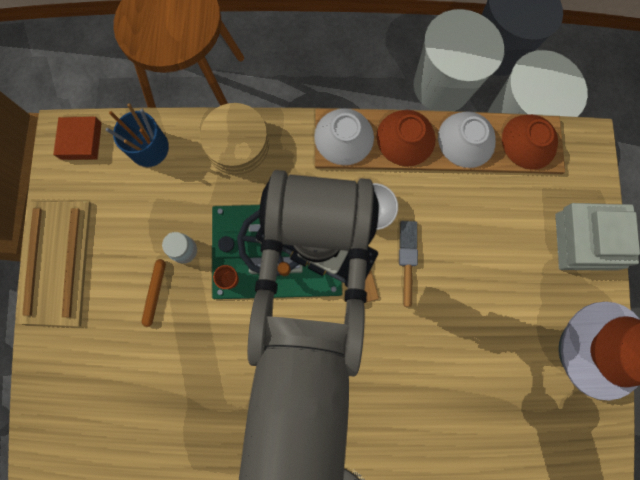

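The handle is back at (283,268). The top and wrist readings put it within about 1 mm of the start. The cup, jar, roller, brush, bowl and rib look unmoved, and the tool is clear at z = 260 mm.

```bash
python3 -c "
from plant import bot
print(bot.close_job())"
```

```text
the job is handed in; nothing more can be done
None
```

I turned the wheel one full turn clockwise and handed the job in. I pushed the handle's trailing side with the closed fingertips, about 20 mm above the rim. Push readings stayed around 2–4 N and nothing was gripped. The handle first stopped 6.8 mm short, so I backed off, measured it in clear view and gave it one small nudge.

**Handle position:** the last top view put it within 0.2 mm of its start. The wrist view put it within 0.6 mm of its own first reading.

**Disagreement:** the scene camera reads about 5 mm away from the top camera, and did so before I moved anything. Its handle-top readings were averaged differently at the start and the end, so I did not use it to place the handle.

**Bystanders:** I checked them by eye only. In the last top view the cup, jar, roller, brush, bowl and rib were where they began, with the bowl and rib partly hidden by the arm. The weight was hidden in that view; the last clear look at it, halfway round, showed it unmoved.

**Tool:** it finished at z = 260 mm, clear of the press, with no contact force. The whole job took about 11.5 s.

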